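# Set the tilting drill table to the marked angle

### The arm

A 7-joint arm with a two-finger parallel gripper is mounted at the origin on the work surface; the furniture and walls round the work are solid. World frame = base frame: x ahead of the robot, y to its left, z up, the work surface at z = 0. Lengths are in mm, angles in rad, forces in N, time in s.
With the tool pointing down it reaches from about 400 to 850 mm from the base axis. Payload 10.4 kg.
Tool frame: the origin (TCP) lies at the very end of the fingers, on their centre line; the grasp point (between the pads) lies 19 mm behind it; z points along the fingers, y is the line along which they close (so a half turn about z gives the same grasp; the last joint's range is limited). The gripper opens to 87 mm and grips with 3 to 60 N. Pads are 19 mm wide; open, the fingers measure 117 mm over their backs; the gripper's body (75 mm by 190 mm) begins 51 mm behind the grasp point.
Start: joints at [1.128, 0.332, -0.065, 1.46, 0.022, 1.35, -0.088], TCP at [254.76, -570.745, 222.576] pointing down, gripper open.
Joint ranges: [-2.6, 2.6], [-0.5, 2.12], [-1.47, 1.34], [0.16, 2.42], [-1.27, 4.41], [0.06, 2.06], [-2.6, 2.6]. Speed limits (rad/s): [2.22, 2.22, 2.79, 2.79, 3.14, 3.14, 3.14].

### API

Orientations are given as a 3x3 rotation matrix whose columns are the frame's x, y, z axes.
In Python, from station import env, eyes gives the robot as it stands (env), with the cameras (eyes).
- The arm moves only by the tool inch_along, called after "Request:" as name(argument=value, ...) on one line, values as JSON. Schema: {"type":"object","properties":{"offsets":{"type":"object","properties":{"tx":{"type":"array","items":{"type":"number"},"minItems":1,"maxItems":12},"ty":{"type":"array","items":{"type":"number"},"minItems":1,"maxItems":12},"tz":{"type":"array","items":{"type":"number"},"minItems":1,"maxItems":12},"rx":{"type":"array","items":{"type":"number"},"minItems":1,"maxItems":12},"ry":{"type":"array","items":{"type":"number"},"minItems":1,"maxItems":12},"rz":{"type":"array","items":{"type":"number"},"minItems":1,"maxItems":12},"aperture":{"type":"array","items":{"type":"number"},"minItems":1,"maxItems":12}},"additionalProperties":false,"required":["tx","ty","tz","rx","ry","rz","aperture"]},"force":{"type":"number"},"only":{"type":"string"},"quiet":{"type":"boolean"},"lines":{"type":"string"}},"required":["offsets"],"additionalProperties":false}. offsets is an object with one list for each field, all of the same length, 1 to 12, a row being the entries at one place: tx, ty, tz (the shift in mm), rx, ry, rz (a rotation vector in rad), aperture (the finger opening in mm); each row is the pose to reach, as a shift and turn from the pose commanded when the call began, along the tool's axes at that moment; what a row does not reach only later rows make up. A row lasts 1/8 s, in which the tool goes at most 62.5 mm and 0.188 rad, less where a joint would pass 70% of its speed; a pose out of reach is approached as far as the arm can. The fingers move at their own pace and stop on an object; force is the grip in N (left out, the last holds). Time passes only in rows, so rows that do not move let the fingers close. The tool returns the time, the measured TCP pose, the force, the opening and the grip force at its end. only (a regular expression) keeps the lines of the reply that match it, lines (a string "A,B") keeps lines A to B, and quiet returns only ok. Input that does not fit is refused with a message, and nothing moves.
- env.sense(): the state, without advancing time (a new reading comes with each control period).
- eyes.read_camera(name): name is "side" or "top"; returns the picture (420x560x3 uint8, blue, green, red); there is no depth.
- eyes.get_calibration(name): a dict with "K" (3x3 intrinsics, pixels), "pose" (4x4, takes a point from camera to world coordinates). Camera axes: x right, y down, z forward; pixel columns grow to the right and rows downward; lengths in mm; the calibration is good to about 2 mm. A picture is of the moment at which its call begins. get_calibration takes no time and is no camera call.
- env.sign_off(): hands the job in; it is judged then, once.
The state is a dict: "clock": time; "qpos": joint angles; "qvel": joint speeds; "tau": joint torques, N m; "position": TCP position; "eef_rot": TCP orientation; "ft_force": force on the tool from outside, world axes, zero at the start; "torque": the same for the moment, N m; "gripper_width": finger opening in mm; "finger_force": force on a finger pad.
Only numpy, scipy, OpenCV 4.12 (cv2) and the standard library are available. Lean on these libraries where they do the work, as an engineer would, in place of code of your own. Each camera call takes 0.05 s, during which the arm holds its last target. There are 200 camera calls.

### The job

Set the tilting drill table to the marked angle: fold its hinged leaf up past upright until it stands by itself, slide the wooden support block along its channel, without lifting it, until its brass-nosed end is level with the strip of red tape, then fold the leaf back down under control, without letting it drop, and leave it resting on the block. Leave everything else on the bench where it stands.

Things in the scene. Friction and masses are not known exactly. Their poses are not given: they have to be found in the camera images.
- tilt_base: Fixed plywood base board of the drill table, 300 x 206 x 18 mm. Origin: centre of its underside; x along it towards the hinge, z up. Hinge axis parallel to y at x = 105, z = 32 mm. A channel runs along x at y = 0 between two dark runners (13 mm high above the board, 14 wide, inner faces 46 apart, x = -149 to 99). Behind the hinge two back rests rise to 90 mm over the bench.
- leaf (a joint): Hinge of the leaf, rad: 0 flat on the base (at the start), grows as it folds up, 1.571 upright; stop at 1.85, where it leans on the back rests by itself. Leaf: grey-topped board, 150 from hinge to free edge, 186 wide, 12 mm thick, 0.45 kg; turns freely: short of upright it falls if let go. On the block it reads about atan(36 / mm from hinge axis to block nose).
- leaf_hinge (a point): Point on the hinge axis, in the middle of the leaf's width; axes turn with the leaf (same as the base's when it is flat; -x points from the hinge along the leaf to its handle, y is the hinge axis).
- leaf_handle (a point): Middle of the steel handle bar at the leaf's free edge: round, 10 mm diameter, parallel to the hinge axis, 48 mm clear between its legs, 42 mm out from the leaf's edge, 192 mm from the hinge axis, 60 mm off the leaf's centre line (towards -y), 6 mm above the plane of the leaf's underside (which passes through the hinge axis). Axes turn with the leaf.
- support_block: Loose wooden support block in the channel, 60 long (x) x 42 wide (y) x 52 mm high, about 0.25 kg; its +x end, facing the hinge, has a brass rounded top edge (radius 6 mm). Origin: centre of its underside, which rests on the base board, 18 mm above the bench. It starts in the channel in front of the flat leaf's free edge.
- block_nose (a point): Foot of the block's +x (brass-nosed) end face, at its underside, 30 mm from the block's origin along x.
- red_mark: Strip of red tape, 3 mm wide, stuck across the base board and both runners, parallel to the hinge, 64 to 92 mm in front of the hinge axis; its ends show beside the flat leaf. Origin: middle of the strip, mid-channel, at the board's top; axes as the base.
- sanding_block: Brown sanding block, 63 x 116 x 31 mm; bystander. Origin: centre of its underside.
- wood_block: Wooden offcut, 60 x 120 x 45 mm; bystander. Origin: centre of its underside.
- tape_measure: Yellow tape measure, 38 x 85 x 60 mm; bystander. Origin: centre of its underside.

How it is judged:
By the outcome, as a careful person would: the job done as asked, in the order asked, and still so for the second after the job is handed in, with the robot touching nothing.
It also fails if it takes over 67 s, if anything falls off the work surface, if the arm or the gripper's body presses on something with over 40 N, if the wrist force passes 120 N, or if a joint passes its speed limit or range.

## Working session

There is one attempt and no reset: what is moved stays moved. The work goes in short steps, Python scripts to look and compute and a tool call to move; the robot and the scene stay as the last step left them, time stands still between calls to the robot, and variables do not carry over. Pictures are saved under pics/ and viewed, at most 10 in all, crops included, and the job is handed in when it is done.

```bash
ls; mkdir -p pics
```

Run:
```python
from station import env, eyes
import cv2
for n in("side","top"):
    cv2.imwrite(f"pics/{n}0.png",eyes.read_camera(n)); c=eyes.get_calibration(n); print(n,c["K"],c["pose"])
s=env.sense(); print(s["clock"],s["position"],s["eef_rot"],s["gripper_width"])
```

```text
pics
station.py
side [[438.87494169   0.         277.42856069]
 [  0.         438.87494169 203.75059832]
 [  0.           0.           1.        ]] [[-1.66966986e-01  7.01407248e-01 -6.92928494e-01  1.34998537e+03]
 [ 9.85775213e-01  1.05059493e-01 -1.31185868e-01  2.64314047e+01]
 [-1.92160027e-02 -7.04975443e-01 -7.08971346e-01  9.02583100e+02]
 [ 0.00000000e+00  0.00000000e+00  0.00000000e+00  1.00000000e+00]]
top [[403.48745007   0.         280.63734777]
 [  0.         403.48745007 209.8507913 ]
 [  0.           0.           1.        ]] [[-1.15221907e-02 -9.89608038e-01  1.43328886e-01  3.21078789e+02]
 [-9.99287967e-01  1.65460034e-02  3.39085277e-02 -1.50394125e+02]
 [-3.59276718e-02 -1.42836131e-01 -9.89094051e-01  1.15958008e+03]
 [ 0.00000000e+00  0.00000000e+00  0.00000000e+00  1.00000000e+00]]
0.1 [ 254.56449119 -570.42579384  221.85429232] [[ 9.13161310e-01  4.07597933e-01 -5.89182983e-04]
 [ 4.07598349e-01 -9.13160641e-01  1.10840626e-03]
 [-8.62346099e-05 -1.25230373e-03 -9.99999212e-01]] 86.93158393361705
```

View pics/side0.png

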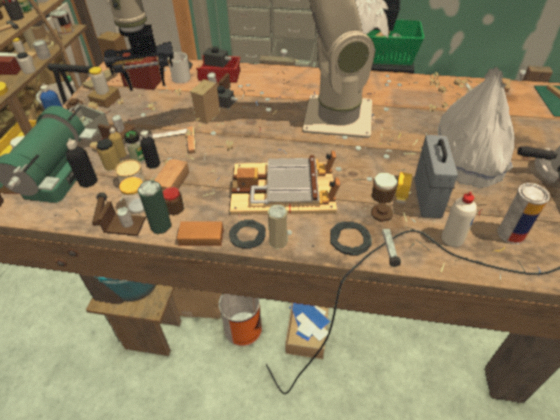

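View pics/top0.png

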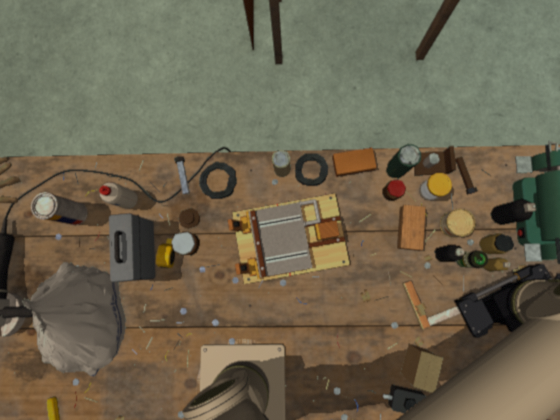

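The side view has the drill table at about (283,185) and the top view at about (290,238). The hinge is on the left (+y world) and the block on the right (−y). The handle is on the far (+x) side, at about (310,213) in the top view. Next I'll enlarge both.

Run:
```python
import cv2,numpy as np
t=cv2.imread("pics/top0.png")[190:290,225:355]; s=cv2.imread("pics/side0.png")[150:220,222:342]
cv2.imwrite("pics/tc.png",cv2.resize(t,None,fx=6,fy=6,interpolation=cv2.INTER_CUBIC))
cv2.imwrite("pics/sc.png",cv2.resize(s,None,fx=6.5,fy=6.5,interpolation=cv2.INTER_CUBIC))
```

```text
(no output)
```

View pics/tc.png

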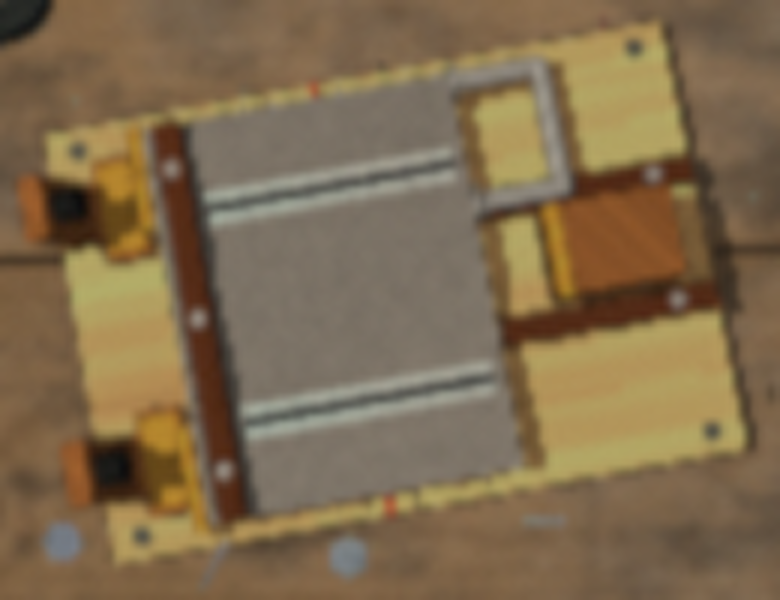

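View pics/sc.png

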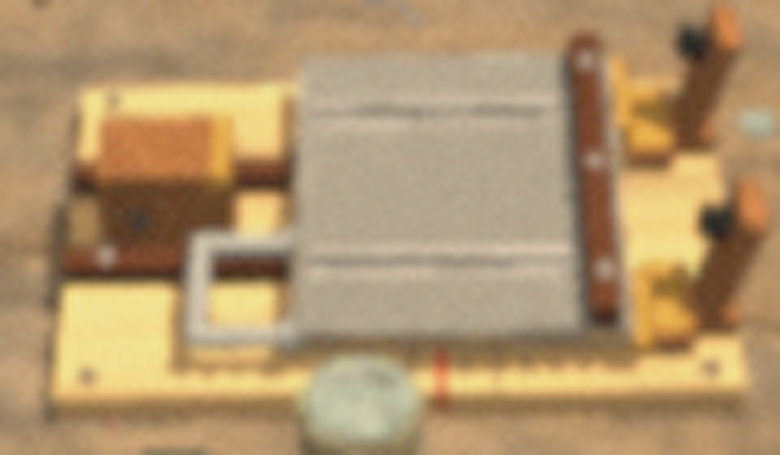

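The crops show these features clearly:
- **Top crop:** board corners (47,132), (665,25), (747,450), (118,560); handle bar mid (557,127); block top from (543,207) to (685,278); red ends (315,90) and (391,505).
- **Side crop:** board corners (82,88), (55,400), (745,385); handle (200,290); block top from (103,115) to (233,182); red end (442,378).

Next I'll fit the poses from both views.

Create geo.py:
```python
import numpy as np
from station import env, eyes
from scipy.optimize import least_squares
C={n:eyes.get_calibration(n) for n in("side","top")}
CR={"top":(225,190,6),"side":(222,150,6.5)}
def pix(n,c,cr=None):
    x,y,f=cr or CR[n]; return np.array([x+(c[0]+.5)/f-.5,y+(c[1]+.5)/f-.5])
def proj(n,P):
    p=np.linalg.inv(C[n]["pose"])@np.r_[P,1]; q=C[n]["K"]@p[:3]; return q[:2]/q[2]
def tri(obs):
    return least_squares(lambda P:np.concatenate([proj(n,P)-p for n,p in obs]),[400,-150,40]).x
```

Create fit.py:
```python
from geo import *
pts=[("top",(665,25),(-150,-103,18)),("top",(747,450),(-150,103,18)),("top",(118,560),(150,103,18)),("top",(47,132),(150,-103,18)),
("side",(55,400),(-150,-103,18)),("side",(745,385),(150,-103,18)),("side",(82,88),(-150,103,18)),
("top",(521,465),(-45,93,44)),("top",(452,82),(-45,-93,44)),("side",(302,60),(-45,93,44)),("side",(298,336),(-45,-93,44)),
("top",(557,127),(-87,-60,38)),("side",(200,290),(-87,-60,43))]
def T(p,b):
    c,s=np.cos(p[3]),np.sin(p[3]); return np.array([p[0]+c*b[0]-s*b[1],p[1]+s*b[0]+c*b[1],p[2]+b[2]])
r=lambda p:np.concatenate([proj(n,T(p,b))-pix(n,c) for n,c,b in pts])
f=least_squares(r,[400,-150,0,1.7],x_scale=[100,100,100,1],loss="soft_l1"); p=f.x
if __name__=="__main__":
    print("base",p,"\n",r(p).reshape(-1,2).round(1).tolist())
    inv=lambda P:(T([0,0,0,-p[3]],np.array(P)-np.r_[p[:3]]))
    print("handle tri",tri([("top",pix("top",(557,127))),("side",pix("side",(200,290)))]), "model",T(p,(-87,-60,38)))
    for nm,a,b in [("tail far",(685,278),(110,115)),("tail near",(670,190),(103,178)),("nose far",(560,298),(233,117)),("nose near",(545,207),(232,182)),("red",(315,90),(441,365))]:
        P=tri([("top",pix("top",a)),("side",pix("side",b))]); print(nm,P.round(1),"base fr",inv(P).round(1))
    for n,c,z in [("top",(315,90),18),("top",(391,505),18),("side",(441,378),18)]:
        q=least_squares(lambda v:proj(n,T(p,(v[0],v[1],z)))-pix(n,c),[20,0]).x; print("red",q)
```

```bash
python3 fit.py
```

```text
base [ 405.77201222 -135.95656375   -1.53269659    1.73423862] 
 [[-0.6, -0.4], [0.0, 0.2], [-0.8, 0.7], [-0.4, 0.4], [-0.9, -0.3], [-0.1, 1.0], [0.3, 0.5], [0.4, 0.7], [-0.4, -1.4], [-0.5, -0.0], [-1.2, 0.1], [-1.1, 0.2], [-0.7, -0.6]]
handle tri [ 478.77213064 -212.68168951   38.77676169] model [ 479.12864855 -212.0341814    36.46730341]
tail far [ 405.1 -267.2   70.2] base fr [-129.3   22.    71.7]
tail near [ 445.1 -261.5   68.3] base fr [-130.3  -18.3   69.8]
nose far [ 397.2 -211.7   69.1] base fr [-73.3  20.8  70.6]
nose near [ 438.4 -205.    67.3] base fr [-73.4 -20.9  68.8]
red [ 499.9 -101.2   30. ] base fr [ 19.  -98.6  31.5]
red [  18.63293968 -100.7768634 ]
red [17.59446097 98.55750121]
red [ 19.63503274 -93.18095538]
```

Create d.py:
```python
# deltas in tool axes from the measured pose to world/base targets
import sys; from fit import *
from scipy.spatial.transform import Rotation as Ro
p=p.copy(); p[2]=0
def bar(th): return np.array([105-192*np.cos(th)+6*np.sin(th),-60,32+192*np.sin(th)+6*np.cos(th)])
def show(lbl,b):
    s=env.sense(); R=s["eef_rot"]; print(lbl,"world",T(p,b).round(1),"tool d",(R.T@(T(p,b)-s["position"])).round(1))
def base():
    s=env.sense(); P=s["position"]-p[:3]; return T([0,0,0,-p[3]],P)
def rot():
    by=T([0,0,0,p[3]],(0,1,0)); bx=T([0,0,0,p[3]],(1,0,0)); G=np.c_[-by,-bx,[0,0,-1]]
    return G,Ro.from_matrix(env.sense()["eef_rot"].T@G).as_rotvec()
```

Run:
```python
from d import *
G,r=rot(); print(np.linalg.det(G),r)
b=bar(0); show("above",b+[0,0,90]); show("at",b-[0,0,12])
```

```text
1.0 [-1.23438253e-03  2.46294697e-04  2.56380097e-01]
above world [ 479.1 -212.   128. ] tool d [ 351.2 -235.6   94.1]
at world [ 479.1 -212.    26. ] tool d [ 351.2 -235.5  196.1]
```

Request:
inch_along(offsets={"tx":[60,120,175,230,285,330,351,351,351],"ty":[-40,-80,-117,-154,-191,-221,-236,-236,-236],"tz":[0,0,0,20,40,70,94,94,94],"rx":[0,0,0,0,0,0,0,0,0],"ry":[0,0,0,0,0,0,0,0,0],"rz":[0.05,0.1,0.15,0.2,0.256,0.256,0.256,0.256,0.256],"aperture":[28,28,28,28,28,28,28,28,28]}, force=15)

```text
clock: 1.23
position: [478.8, -212.4, 128.3]
eef_rot: [[0.987, 0.164, -0.001], [0.164, -0.987, 0.0], [-0.001, -0.0, -1.0]]
ft_force: [0.4, -0.6, -0.0]
gripper_width: 28.2
finger_force: 0.0
```

Run:
```python
from d import *
G,r=rot(); print(r,base())
show("at",bar(0)-[0,0,12])
```

```text
[-0.00020636  0.00090595  0.00080791] [-87.29215646 -59.58890952 128.32551902]
at world [ 479.1 -212.    26. ] tool d [  0.5  -0.3 102.3]
```

Request:
inch_along(offsets={"tx":[0,0,0,0,0,0,0,0,0,0],"ty":[0,0,0,0,0,0,0,0,0,0],"tz":[30,60,80,92,102,102,102,102,102,102],"rx":[0,0,0,0,0,0,0,0,0,0],"ry":[0,0,0,0,0,0,0,0,0,0],"rz":[0,0,0,0,0,0,0,0,0,0],"aperture":[28,28,28,28,28,28,5,5,5,5]}, force=12)

```text
clock: 2.48
position: [479.4, -212.3, 27.0]
eef_rot: [[0.987, 0.163, 0.001], [0.163, -0.987, -0.0], [0.001, 0.001, -1.0]]
ft_force: [-0.8, 0.2, 2.9]
gripper_width: 9.5
finger_force: 12.0
```

Run:
```python
from d import *
print(base()); s=env.sense()
for th in [.15,.3,.45,.6,.8,1,1.2,1.4,1.57,1.7,1.8,1.85]: show(th,bar(th)-[0,0,12])
```

```text
[-87.28846955 -60.24790825  26.98183713]
0.15 world [ 478.6 -209.    54.6] tool d [ -0.2  -3.3 -27.6]
0.3 world [ 477.4 -201.8   82.5] tool d [ -0.2 -10.6 -55.5]
0.45 world [ 475.6 -190.6  108.9] tool d [ -0.2 -22.  -81.9]
0.6 world [ 473.1 -175.6  133.4] tool d [  -0.2  -37.2 -106.4]
0.8 world [ 469.  -150.3  161.9] tool d [-1.00e-01 -6.28e+01 -1.35e+02]
1 world [ 463.9 -120.   184.8] tool d [-1.000e-01 -9.350e+01 -1.579e+02]
1.2 world [458.3 -85.7 201.1] tool d [-1.000e-01 -1.282e+02 -1.742e+02]
1.4 world [452.2 -49.  210.2] tool d [-1.000e-01 -1.655e+02 -1.833e+02]
1.57 world [446.9 -16.8 212. ] tool d [  -0.  -198.  -185.1]
1.7 world [442.9   7.7 209.6] tool d [  -0.  -222.9 -182.8]
1.8 world [439.8  26.2 205.6] tool d [  -0.  -241.7 -178.8]
1.85 world [438.3  35.3 202.9] tool d [  -0.  -250.9 -176.1]
```

The bar is gripped at 9.5 mm. Now I'll start the arc.

Request:
inch_along(offsets={"tx":[0,0,0,0,0,0,0,0,0,0],"ty":[-1,-3,-6,-11,-22,-37,-50,-63,-78,-94],"tz":[-10,-27,-42,-56,-82,-106,-122,-135,-148,-158],"rx":[0,0,0,0,0,0,0,0,0,0],"ry":[0,0,0,0,0,0,0,0,0,0],"rz":[0,0,0,0,0,0,0,0,0,0],"aperture":[5,5,5,5,5,5,5,5,5,5]})

```text
clock: 3.72
position: [464.2, -121.7, 187.5]
eef_rot: [[0.987, 0.161, 0.003], [0.161, -0.987, -0.005], [0.002, 0.005, -1.0]]
ft_force: [-0.6, -11.0, 11.5]
gripper_width: 9.6
finger_force: 12.0
```

Run:
```python
from d import *
print(base()); s=env.sense();print(s["torque"])
for th in [1.0,1.2,1.4,1.57,1.7,1.8,1.85]: show(th,bar(th)-[0,0,12])
```

```text
[  4.60631888 -59.98046624 187.53598828]
[-2.28483681  0.10635498  0.05981871]
1.0 world [ 463.9 -120.   184.8] tool d [ 0.  -1.7  2.7]
1.2 world [458.3 -85.7 201.1] tool d [ -0.  -36.3 -13.8]
1.4 world [452.2 -49.  210.2] tool d [ -0.1 -73.6 -23.1]
1.57 world [446.9 -16.8 212. ] tool d [-1.000e-01 -1.061e+02 -2.500e+01]
1.7 world [442.9   7.7 209.6] tool d [  -0.2 -131.   -22.8]
1.8 world [439.8  26.2 205.6] tool d [  -0.2 -149.8  -18.8]
1.85 world [438.3  35.3 202.9] tool d [  -0.2 -159.   -16.2]
```

Request:
inch_along(offsets={"tx":[0,0,0,0,0,0,0,0,0,0,0,0],"ty":[-16,-34,-53,-72,-88,-104,-117,-129,-139,-148,-153,-155],"tz":[-11,-18,-23,-27,-29,-29,-28,-26,-24,-22,-20,-20],"rx":[0,0,0,0,0,0,0,0,0,0,0,0],"ry":[0,0,0,0,0,0,0,0,0,0,0,0],"rz":[0,0,0,0,0,0,0,0,0,0,0,0],"aperture":[5,5,5,5,5,5,5,5,5,5,5,5]})

```text
clock: 5.22
position: [438.0, 33.5, 203.9]
eef_rot: [[0.987, 0.163, -0.001], [0.163, -0.987, -0.0], [-0.001, 0.0, -1.0]]
ft_force: [-1.7, -1.1, -2.7]
gripper_width: 9.5
finger_force: 12.0
```

Run:
```python
from d import *
print(base()); s=env.sense();print(s["torque"])
for th in [1.7,1.8,1.85]: show(th,bar(th)-[0,0,12])
```

```text
[161.99816192 -59.3944938  203.90352216]
[-0.30041536  0.27580667  0.06066935]
1.7 world [442.9   7.7 209.6] tool d [ 0.6 26.3 -5.7]
1.8 world [439.8  26.2 205.6] tool d [ 0.6  7.5 -1.7]
1.85 world [438.3  35.3 202.9] tool d [ 0.6 -1.7  1. ]
```

Request:
inch_along(offsets={"tx":[0,0,0,0,0,0,0],"ty":[0,0,0,0,0,0,0],"tz":[0,0,0,-30,-70,-100,-100],"rx":[0,0,0,0,0,0,0],"ry":[0,0,0,0,0,0,0],"rz":[0,0,0,0,0,0,0],"aperture":[30,30,30,30,30,30,30]})

```text
clock: 6.1
position: [439.6, 33.6, 306.7]
eef_rot: [[0.987, 0.163, 0.004], [0.163, -0.987, -0.0], [0.004, 0.001, -1.0]]
ft_force: [0.4, 0.3, -0.3]
gripper_width: 30.1
finger_force: 0.0
```

Run:
```python
from d import *
import cv2
print(base()); cv2.imwrite("pics/s2.png",cv2.resize(eyes.read_camera("side")[90:240,190:370],None,fx=4,fy=4,interpolation=cv2.INTER_CUBIC))
show("behind tail hi",(-158,0,180));show("behind tail lo",(-158,0,36))
```

```text
[161.75614163 -60.95963281 306.708536  ]
behind tail hi world [ 431.5 -291.9  180. ] tool d [-60.6 319.7 125.2]
behind tail lo world [ 431.5 -291.9   36. ] tool d [-60.9 319.6 269.2]
```

View pics/s2.png

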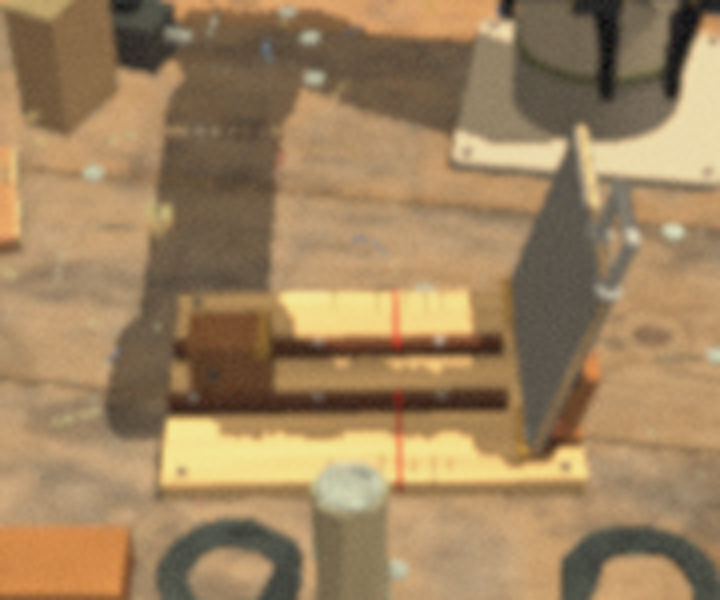

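The leaf stands by itself, leaning on the back rests. The tape is now fully visible, from (396,300) to (402,485) in the crop, and the block is unmoved at (190–272, 312–408). Next I move behind the block's tail.

Request:
inch_along(offsets={"tx":[-12,-24,-36,-48,-60,-61,-61,-61,-61,-61,-61],"ty":[60,120,180,240,295,320,320,320,320,320,320],"tz":[0,0,30,60,90,120,170,220,250,269,269],"rx":[0,0,0,0,0,0,0,0,0,0,0],"ry":[0,0,0,0,0,0,0,0,0,0,0],"rz":[0,0,0,0,0,0,0,0,0,0,0],"aperture":[0,0,0,0,0,0,0,0,0,0,0]}, force=10)

```text
clock: 7.52
position: [428.8, -291.1, 33.4]
eef_rot: [[0.987, 0.163, -0.004], [0.163, -0.987, 0.002], [-0.003, -0.003, -1.0]]
ft_force: [1.2, 0.1, 0.9]
gripper_width: 0.1
finger_force: 0.0
```

Run:
```python
from d import *
print(base(),rot()[1]); cr=(190,90,4)
for c,z,y in [((396,300),18,100),((396,340),18,40),((402,485),18,-103),((400,430),18,-40),((400,460),18,-80)]:
    q=least_squares(lambda v:proj("side",T(p,(v[0],v[1],z)))-pix("side",c,cr),[20,0]).x; print("red",q.round(1))
for c,z in [((177,297),18),((162,488),18),((587,483),18)]:
    q=least_squares(lambda v:proj("side",T(p,(v[0],v[1],z)))-pix("side",c,cr),[20,0]).x; print("corner",q.round(1))
```

```text
[-156.83078574    2.51796106   33.36776273] [-0.00300525  0.00321906  0.00052264]
red [19.9 93.1]
red [19.3 46. ]
red [  21.4 -107. ]
red [ 20.8 -51.9]
red [ 20.4 -82.4]
corner [-151.6   99.9]
corner [-146.6 -107.5]
corner [ 150.4 -106.9]
```

Request:
inch_along(offsets={"tx":[0,0,0,0,0,0,0,0,0,0,0,0],"ty":[-6,-12,-20,-30,-40,-50,-60,-70,-78,-85,-90,-90],"tz":[-3,-3,-3,-3,-3,-3,-3,-3,-3,-3,-3,-3],"rx":[0,0,0,0,0,0,0,0,0,0,0,0],"ry":[0,0,0,0,0,0,0,0,0,0,0,0],"rz":[0,0,0,0,0,0,0,0,0,0,0,0],"aperture":[0,0,0,0,0,0,0,0,0,0,0,0]})

```text
clock: 9.02
position: [415.5, -202.5, 38.3]
eef_rot: [[0.986, 0.164, -0.001], [0.164, -0.986, 0.001], [-0.0, -0.001, -1.0]]
ft_force: [0.5, -0.6, 0.7]
gripper_width: 0.6
finger_force: 0.5
```

Run:
```python
from d import *
import cv2
print(base()); t=eyes.read_camera("top")[190:290,225:355]; s=eyes.read_camera("side")[150:220,222:342]
a=cv2.resize(t,(600,462),interpolation=cv2.INTER_CUBIC); cv2.imwrite("pics/t3.png",a)
cv2.imwrite("pics/s3.png",cv2.resize(s,None,fx=6.5,fy=6.5,interpolation=cv2.INTER_CUBIC))
```

```text
[-67.2008686    1.20092041  38.32842595]
```

View pics/s3.png

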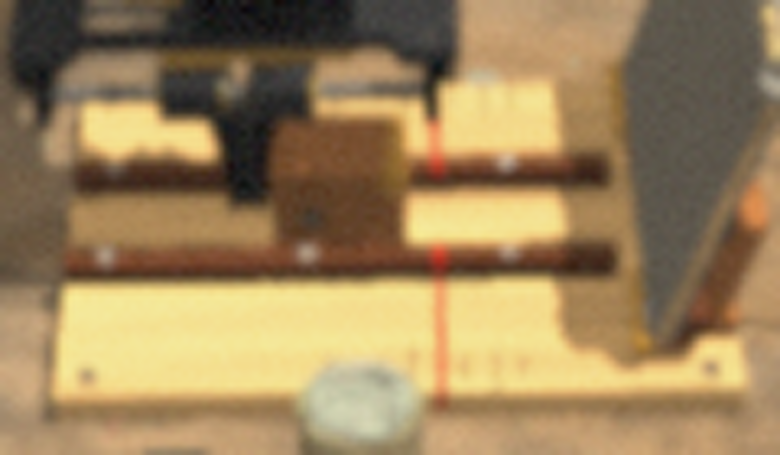

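The block has slid in the channel. Its nose's near edge is at about (403,240), and the tape is at about (438,247) on the near runner and (436,165) on the far one. Now I'll compute the gap.

Run:
```python
from d import *
def bx(c,y=None,z=None):
    f=(lambda v:proj("side",T(p,(v[0],y if y is not None else v[1],z if z is not None else v[1])))-pix("side",c))
    return least_squares(f,[0,20]).x.round(1)
for c in [(403,240),(404,215)]: print("nose (x,z) y=-21",bx(c,y=-21))
for c in [(439,250),(436,165)]: print("tape runner (x,y)",bx(c,z=31))
for c in [(437,130),(440,285),(441,380)]: print("tape board",bx(c,z=18))
print("tail top",bx((272,150),z=70),"nose top",bx((405,180),z=70))
```

```text
nose (x,z) y=-21 [ 3.7 31.3]
nose (x,z) y=-21 [ 4.3 46.4]
tape runner (x,y) [ 19.7 -27.5]
tape runner (x,y) [19.2 29.8]
tape board [20.2 69.5]
tape board [ 20.  -36.5]
tape board [ 19.6 -95.9]
tail top [-53.9  -3.1] nose top [  4.9 -24.1]
```

View pics/t3.png

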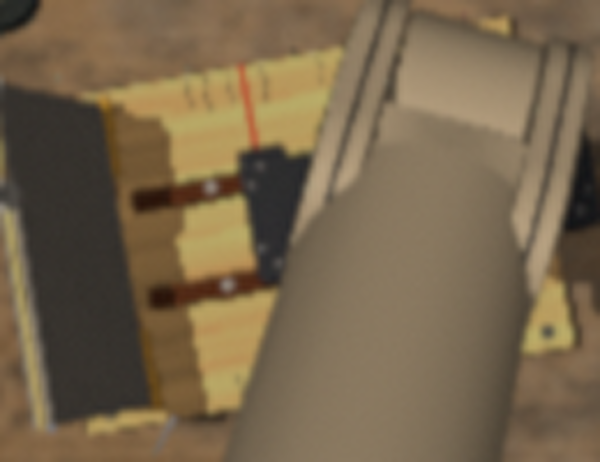

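The arm blocks the top view. From the side view, the gap between nose and tape is about 15.5 mm.

Request:
inch_along(offsets={"tx":[0,0,0,0,0,0,0],"ty":[-4,-8,-12,-14,-15,-15,-15],"tz":[0,0,0,0,0,0,0],"rx":[0,0,0,0,0,0,0],"ry":[0,0,0,0,0,0,0],"rz":[0,0,0,0,0,0,0],"aperture":[0,0,0,0,0,0,0]})

```text
clock: 10.0
position: [413.3, -188.6, 38.5]
eef_rot: [[0.987, 0.163, -0.0], [0.163, -0.987, 0.0], [-0.0, -0.0, -1.0]]
ft_force: [0.6, 0.3, -0.1]
gripper_width: 0.3
finger_force: 0.3
```

Request:
inch_along(offsets={"tx":[0,0,0,0,-40,-100,-140,-140],"ty":[6,20,40,60,100,150,200,200],"tz":[0,0,-30,-80,-130,-150,-150,-150],"rx":[0,0,0,0,0,0,0,0],"ry":[0,0,0,0,0,0,0,0],"rz":[0,0,0,0,0,0,0,0],"aperture":[0,0,0,0,0,0,0,0]})

```text
clock: 11.0
position: [304.7, -412.6, 189.3]
eef_rot: [[0.987, 0.158, 0.0], [0.158, -0.987, -0.002], [-0.0, 0.002, -1.0]]
ft_force: [0.1, 0.6, -1.1]
gripper_width: 0.3
finger_force: 0.0
```

Run:
```python
from d import *
import cv2
print(base()); 
t=eyes.read_camera("top");s=eyes.read_camera("side")
a=cv2.resize(s[168:200,255:325],None,fx=10,fy=9,interpolation=cv2.INTER_CUBIC)
b=cv2.resize(t[205:268,260:330],None,fx=10,fy=10,interpolation=cv2.INTER_CUBIC)
b=b[:,:][:300+330]
cv2.imwrite("pics/c4.png",cv2.resize(s[160:205,250:330],(800,450),interpolation=cv2.INTER_CUBIC)); cv2.imwrite("pics/t4.png",cv2.resize(t[200:260,255:335],(800,600),interpolation=cv2.INTER_CUBIC))
```

```text
[-256.51113062  144.70415202  189.26736719]
```

View pics/t4.png

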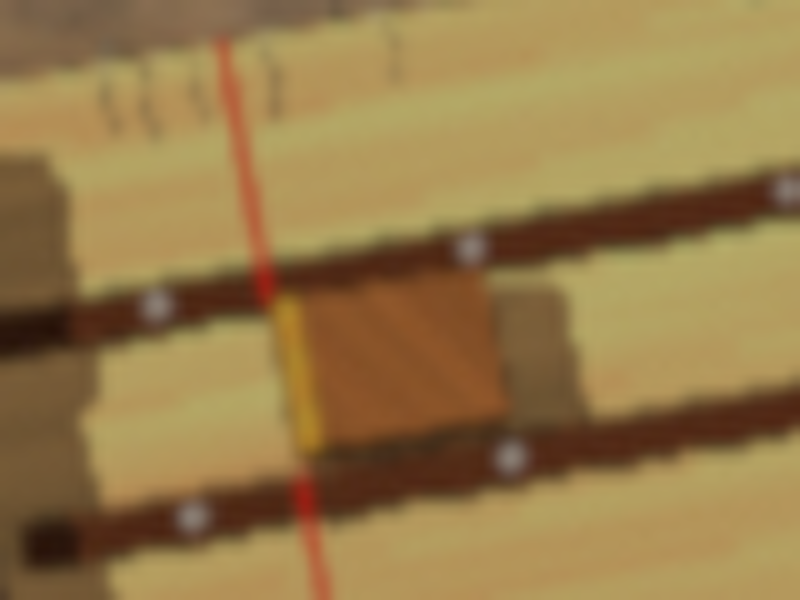

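View pics/c4.png

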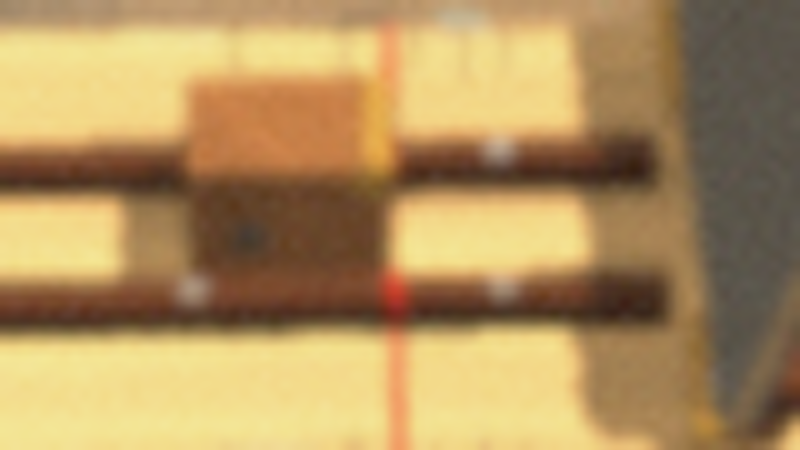

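In the top crop the nose edge runs (277,300)→(302,455), and the tape sits at (267,285) and (306,492) on the runners. In the side crop the nose's near-bottom edge is at (386,265) and the tape is at (395,290). Now I'll compute both.

Run:
```python
from d import *
def bx(n,c,cr,y=None,z=None):
    f=(lambda v:proj(n,T(p,(v[0],y if y is not None else v[1],z if z is not None else v[1])))-pix(n,c,cr))
    return least_squares(f,[0,20]).x.round(1)
S=(250,160,10);U=(255,200,10)
for c in [(386,265),(385,225)]: print("nose side y=-21",bx("side",c,S,y=-21))
print("nose top far side",bx("side",(396,80),S,z=68))
for c in [(395,290)]: print("tape runner",bx("side",c,S,z=31))
for c in [(390,50),(398,400)]: print("tape board",bx("side",c,S,z=18))
for c in [(277,300),(302,455)]: print("TOP nose z=64..66",bx("top",c,U,z=64))
for c in [(496,275),(508,415)]: print("TOP tail z=70",bx("top",c,U,z=70))
for c in [(267,288),(306,492)]: print("TOP tape runner",bx("top",c,U,z=31))
for c in [(224,45),(240,140),(322,590)]: print("TOP tape board",bx("top",c,U,z=18))
show("bar up",bar(1.84)+[0,0,88]);show("bar 1.84",bar(1.84)-[0,0,12])
```

```text
nose side y=-21 [17.  32.9]
nose side y=-21 [16.7 48.6]
nose top far side [20.5 20.4]
tape runner [ 19.5 -29.7]
tape board [19.7 93.5]
tape board [ 19.9 -61.9]
TOP nose z=64..66 [ 15.9 -22.6]
TOP nose z=64..66 [16.6 20.1]
TOP tail z=70 [-43.8 -18.2]
TOP tail z=70 [-40.1  19.6]
TOP tape runner [ 18.5 -29.7]
TOP tape runner [17.8 28.4]
TOP tape board [  18.7 -102.1]
TOP tape board [ 19.  -74.2]
TOP tape board [18.4 55.6]
bar up world [438.6  33.5 303.5] tool d [ 202.2 -419.6 -115.3]
bar 1.84 world [438.6  33.5 203.5] tool d [ 202.2 -419.7  -15.3]
```

The gap is about 2 mm, so I'll push 2 mm more.

Request:
inch_along(offsets={"tx":[40,100,140,140,140,140,140,140,140,140,140,140],"ty":[-50,-100,-140,-160,-180,-192,-198,-200,-201,-202,-202,-202],"tz":[0,20,70,120,150,150,150,150,150,150,150,150],"rx":[0,0,0,0,0,0,0,0,0,0,0,0],"ry":[0,0,0,0,0,0,0,0,0,0,0,0],"rz":[0,0,0,0,0,0,0,0,0,0,0,0],"aperture":[0,0,0,0,0,0,0,0,0,0,0,0]})

```text
clock: 12.6
position: [413.7, -187.6, 39.2]
eef_rot: [[0.987, 0.162, 0.002], [0.162, -0.987, -0.001], [0.001, 0.002, -1.0]]
ft_force: [0.9, -4.6, 5.2]
gripper_width: 0.3
finger_force: 2.7
```

Request:
inch_along(offsets={"tx":[0,0,0,0,-40,-100,-140,-140,-140],"ty":[6,20,40,60,100,150,200,200,200],"tz":[0,0,-30,-80,-130,-150,-150,-150,-150],"rx":[0,0,0,0,0,0,0,0,0],"ry":[0,0,0,0,0,0,0,0,0],"rz":[0,0,0,0,0,0,0,0,0],"aperture":[0,0,0,0,0,0,0,0,0]})

```text
clock: 13.72
position: [305.2, -409.3, 188.3]
eef_rot: [[0.987, 0.158, -0.001], [0.158, -0.987, 0.0], [-0.001, -0.0, -1.0]]
ft_force: [0.9, 0.7, 0.6]
gripper_width: 0.6
finger_force: 0.0
```

Run:
```python
from d import *
import cv2
s=eyes.read_camera("side");t=eyes.read_camera("top")
a=cv2.resize(s[164:200,262:312],(600,300),interpolation=cv2.INTER_CUBIC); b=cv2.resize(t[222:254,270:320],(600,300),interpolation=cv2.INTER_CUBIC)
cv2.imwrite("pics/c5.png",np.vstack([a,b])); print(base())
show("bar up",bar(1.84)+[0,0,88])
```

```text
[-251.07735234  141.01644213  188.09600362]
bar up world [438.6  33.5 303.5] tool d [ 201. -413. -115.]
```

View pics/c5.png

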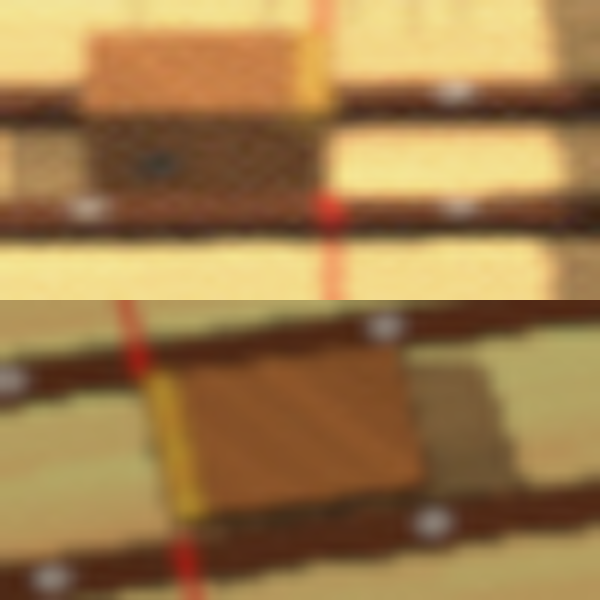

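The side view (top half) has the nose edge at (324,190) and the tape at (330,207). In the top view (bottom half) the nose edge runs (148,375)→(182,520), with the tape at (139,362) and (186,555). They look almost level, so I'll compute the remaining gap.

Run:
```python
from d import *
def bx(n,c,cr,y=None,z=None):
    f=(lambda v:proj(n,T(p,(v[0],y if y is not None else v[1],z if z is not None else v[1])))-P)
    x0,y0,fx,fy=cr; P=np.array([x0+(c[0]+.5)/fx-.5,y0+(c[1]+.5)/fy-.5])
    return least_squares(f,[0,20]).x.round(1)
S=(262,164,12,300/36);U=(270,222,12,300/32)
for c in [(324,188),(325,150)]: print("nose side",bx("side",c,S,y=-21))
print("tape runner",bx("side",(330,207),S,z=31),bx("side",(333,270),S,z=18))
for c in [(148,75),(182,220)]: print("TOP nose",bx("top",c,U,z=64))
for c in [(139,62),(186,257)]: print("TOP tape",bx("top",c,U,z=31))
for c in [(403,50),(424,185)]: print("TOP tail",bx("top",c,U,z=70))
# sub-pixel: side-view colour profiles, mean along short base-y spans
```

```text
nose side [18.1 32.6]
nose side [18.4 50.5]
tape runner [ 19.5 -29. ] [ 19.9 -47.1]
TOP nose [ 16.9 -22.8]
TOP nose [16.7 20. ]
TOP tape [ 18.8 -30.3]
TOP tape [18.2 29. ]
TOP tail [-41.1 -19.1]
TOP tail [-38.7  20. ]
```

About 1 mm remains, so one more small nudge.

Request:
inch_along(offsets={"tx":[40,100,140,140,140,140,140,140,140,140,140,140],"ty":[-50,-100,-140,-160,-180,-192,-198,-200,-201,-201.3,-201.3,-201.3],"tz":[0,20,70,120,150,150,150,150,150,150,150,150],"rx":[0,0,0,0,0,0,0,0,0,0,0,0],"ry":[0,0,0,0,0,0,0,0,0,0,0,0],"rz":[0,0,0,0,0,0,0,0,0,0,0,0],"aperture":[0,0,0,0,0,0,0,0,0,0,0,0]})

```text
clock: 15.32
position: [413.2, -185.9, 38.9]
eef_rot: [[0.987, 0.163, 0.001], [0.163, -0.987, -0.001], [0.001, 0.001, -1.0]]
ft_force: [2.0, -4.1, 5.6]
gripper_width: 0.4
finger_force: 2.5
```

Request:
inch_along(offsets={"tx":[0,0,0,0,-40,-100,-140,-140,-140],"ty":[6,20,40,60,100,150,200,200,200],"tz":[0,0,-30,-80,-130,-150,-150,-150,-150],"rx":[0,0,0,0,0,0,0,0,0],"ry":[0,0,0,0,0,0,0,0,0],"rz":[0,0,0,0,0,0,0,0,0],"aperture":[0,0,0,0,0,0,0,0,0]})

```text
clock: 16.45
position: [304.9, -407.9, 188.2]
eef_rot: [[0.987, 0.158, -0.001], [0.158, -0.987, 0.0], [-0.001, -0.0, -1.0]]
ft_force: [-0.6, 1.2, -0.1]
gripper_width: 0.3
finger_force: 0.0
```

Run:
```python
from d import *
import cv2
a=cv2.imread("pics/c5.png")
s=eyes.read_camera("side");t=eyes.read_camera("top")
A=cv2.resize(s[164:200,262:312],(600,300),interpolation=cv2.INTER_CUBIC); B=cv2.resize(t[222:254,270:320],(600,300),interpolation=cv2.INTER_CUBIC)
def shift(i,j,r):  # block patch motion by phase correlation (px in crop)
    x0,x1,y0,y1=r; f=lambda k:cv2.cvtColor(k[y0:y1,x0:x1],cv2.COLOR_BGR2GRAY).astype(np.float32)
    return cv2.phaseCorrelate(f(i),f(j),cv2.createHanningWindow((x1-x0,y1-y0),cv2.CV_32F))
print(shift(a[:300],A,(50,370,20,190)),shift(a[300:],B,(110,480,40,220)))
for k in (150,165,180): print([tuple(int(x) for x in v) for v in A[k,300:352:6]])
show("bar up",bar(1.84)+[0,0,88]); print(base())
```

```text
((0.1319733893460011, 0.29542943884723627), 0.2832747679286533) ((0.31068299620528705, -0.18576265937784342), 0.1673586944580078)
[(35, 65, 100), (37, 66, 100), (39, 67, 101), (44, 74, 109), (50, 84, 121), (63, 105, 147), (81, 132, 181), (100, 162, 214), (113, 185, 231)]
[(40, 66, 102), (45, 70, 106), (48, 72, 106), (53, 82, 113), (59, 94, 127), (72, 116, 154), (89, 145, 187), (109, 177, 219), (125, 202, 235)]
[(38, 68, 101), (39, 69, 104), (41, 70, 110), (47, 80, 122), (55, 92, 134), (69, 115, 157), (89, 145, 189), (110, 178, 218), (123, 200, 233)]
bar up world [438.6  33.5 303.5] tool d [ 201.1 -411.6 -115. ]
[-249.69137024  141.03291955  188.0291937 ]
```

Run:
```python
from d import *
import cv2
s=eyes.read_camera("side").astype(float); 
old=cv2.imread("pics/c5.png")[:300].astype(float)
A=cv2.resize(s[164:200,262:312].astype(np.uint8),(600,300),interpolation=cv2.INTER_CUBIC).astype(float)
def edge(I,k):
    v=I[k-4:k+5,270:400].mean((0,2)); h=(v[:25].mean()+v[90:].mean())/2; return 270+np.argmax(v>h)
def tape(I,k):
    r=(I[k-4:k+5,290:380,2]-I[k-4:k+5,290:380,1]).mean(0); r=np.clip(r-np.percentile(r,50)-15,0,None); return 290+(r*np.arange(90)).sum()/r.sum()
def bx(c,y=None,z=None):
    P=np.array([262+(c[0]+.5)/12-.5,164+(c[1]+.5)/(300/36)-.5])
    return least_squares(lambda v:proj("side",T(p,(v[0],y if y is not None else v[1],z if z is not None else v[1])))-P,[0,20]).x.round(1)
for I in (old,A):
    for k in (150,165,178): e=edge(I,k); print("nose",e,bx((e,k),y=-21))
    for k,z in ((208,31),(255,18),(280,18)): e=tape(I,k); print("tape",e.round(1),bx((e,k),z=z))
```

```text
nose 328 [19.1 50.5]
nose 327 [18.9 43.5]
nose 327 [18.9 37.3]
tape 329.5 [ 19.3 -29.5]
tape 332.8 [ 20.  -39.6]
tape 332.0 [ 19.6 -52.1]
nose 337 [21.3 50.5]
nose 336 [21.1 43.4]
nose 336 [21.1 37.3]
tape 329.6 [ 19.4 -29.5]
tape 332.5 [ 19.9 -39.6]
tape 332.3 [ 19.7 -52.1]
```

The nose is now within about 1 mm of the tape centre, with the side-view estimates between 0.8 and 1.5 mm past it. That will do. Next I return to the handle.

Request:
inch_along(offsets={"tx":[20,50,80,110,140,170,195,201,201,201],"ty":[-40,-100,-160,-220,-280,-340,-395,-412,-412,-412],"tz":[-50,-100,-115,-115,-115,-115,-115,-115,-115,-115],"rx":[0,0,0,0,0,0,0,0,0,0],"ry":[0,0,0,0,0,0,0,0,0,0],"rz":[0,0,0,0,0,0,0,0,0,0],"aperture":[30,30,30,30,30,30,30,30,30,30]}, force=12)

```text
clock: 17.85
position: [438.1, 34.1, 303.3]
eef_rot: [[0.986, 0.165, -0.001], [0.165, -0.986, -0.0], [-0.001, 0.0, -1.0]]
ft_force: [0.3, -0.6, -0.7]
gripper_width: 30.4
finger_force: 0.0
```

Run:
```python
from d import *
print(base(),rot()[1]); show("bar 1.84",bar(1.84)-[0,0,12])
```

```text
[162.53038877 -59.58007289 303.25187044] [0.00029651 0.00073572 0.00193759]
bar 1.84 world [438.6  33.5 203.5] tool d [ 0.5  0.7 99.8]
```

Request:
inch_along(offsets={"tx":[0,0,0,0,0,0,0,0,0,0],"ty":[0,0,0,1,1,1,1,1,1,1],"tz":[40,70,90,100,100,100,100,100,100,100],"rx":[0,0,0,0,0,0,0,0,0,0],"ry":[0,0,0,0,0,0,0,0,0,0],"rz":[0,0,0,0,0,0,0,0,0,0],"aperture":[30,30,30,30,30,5,5,5,5,5]}, force=12)

```text
clock: 19.1
position: [438.9, 33.1, 204.0]
eef_rot: [[0.987, 0.163, 0.001], [0.163, -0.987, 0.0], [0.001, 0.0, -1.0]]
ft_force: [-1.3, 2.2, 5.3]
gripper_width: 9.4
finger_force: 12.0
```

Run:
```python
from d import *
print(base())
for th in [1.8,1.7,1.57,1.4,1.2,1,.8,.6,.5,.45,.42,.395]: show(th,bar(th)-[0,0,12])
```

```text
[161.39670757 -60.16705725 203.97343491]
1.8 world [439.8  26.2 205.6] tool d [-0.2  6.9 -1.6]
1.7 world [442.9   7.7 209.6] tool d [-0.2 25.7 -5.7]
1.57 world [446.9 -16.8 212. ] tool d [-0.2 50.5 -8. ]
1.4 world [452.2 -49.  210.2] tool d [-0.2 83.1 -6.3]
1.2 world [458.3 -85.7 201.1] tool d [ -0.2 120.4   2.8]
1 world [ 463.9 -120.   184.8] tool d [ -0.3 155.1  19.2]
0.8 world [ 469.  -150.3  161.9] tool d [ -0.3 185.9  42.1]
0.6 world [ 473.1 -175.6  133.4] tool d [ -0.4 211.5  70.6]
0.5 world [ 474.8 -186.   117.3] tool d [ -0.4 222.   86.7]
0.45 world [ 475.6 -190.6  108.9] tool d [ -0.4 226.7  95.1]
0.42 world [ 476.  -193.2  103.8] tool d [ -0.4 229.3 100.2]
0.395 world [ 476.3 -195.2   99.4] tool d [ -0.4 231.3 104.6]
```

Request:
inch_along(offsets={"tx":[0,0,0,0,0,0,0,0,0,0,0,0],"ty":[7,16,26,38,51,67,84,103,122,140,157,157],"tz":[-2,-4,-7,-9,-10,-9,-8,-5,1,8,17,17],"rx":[0,0,0,0,0,0,0,0,0,0,0,0],"ry":[0,0,0,0,0,0,0,0,0,0,0,0],"rz":[0,0,0,0,0,0,0,0,0,0,0,0],"aperture":[5,5,5,5,5,5,5,5,5,5,5,5]}, force=15)

```text
clock: 20.6
position: [464.4, -123.9, 185.6]
eef_rot: [[0.987, 0.161, 0.0], [0.161, -0.987, 0.0], [0.0, -0.0, -1.0]]
ft_force: [5.5, 0.1, -0.8]
gripper_width: 9.4
finger_force: 15.0
```

Run:
```python
from d import *
print(base())
for th in [1,.9,.8,.7,.6,.5,.45,.42,.395]: show(th,bar(th)-[0,0,12])
```

```text
[  2.3392542  -59.85297087 185.60069928]
1 world [ 463.9 -120.   184.8] tool d [ 0.1 -4.   0.8]
0.9 world [ 466.5 -135.7  174.1] tool d [ 0.2 12.  11.5]
0.8 world [ 469.  -150.3  161.9] tool d [ 0.2 26.8 23.7]
0.7 world [ 471.2 -163.7  148.3] tool d [ 0.2 40.3 37.3]
0.6 world [ 473.1 -175.6  133.4] tool d [ 0.2 52.4 52.2]
0.5 world [ 474.8 -186.   117.3] tool d [ 0.2 63.  68.3]
0.45 world [ 475.6 -190.6  108.9] tool d [ 0.2 67.6 76.7]
0.42 world [ 476.  -193.2  103.8] tool d [ 0.2 70.2 81.8]
0.395 world [ 476.3 -195.2   99.4] tool d [ 0.2 72.3 86.2]
```

Request:
inch_along(offsets={"tx":[0,0,0,0,0,0,0,0,0,0,0,0],"ty":[6,14,21,29,36,42,49,54,60,65,68,68],"tz":[5,11,17,23,30,37,44,52,60,68,74,74],"rx":[0,0,0,0,0,0,0,0,0,0,0,0],"ry":[0,0,0,0,0,0,0,0,0,0,0,0],"rz":[0,0,0,0,0,0,0,0,0,0,0,0],"aperture":[5,5,5,5,5,5,5,5,5,5,5,5]}, force=15)

```text
clock: 22.1
position: [475.5, -189.6, 111.9]
eef_rot: [[0.987, 0.163, 0.0], [0.163, -0.987, -0.0], [0.0, 0.0, -1.0]]
ft_force: [4.2, -3.8, 1.0]
gripper_width: 9.2
finger_force: 15.0
```

Run:
```python
from d import *
print(base())
for th in [.47,.45,.42,.395,.38]: show(th,bar(th)-[0,0,12])
```

```text
[-64.30111816 -60.06217593 111.88064962]
0.47 world [ 475.3 -188.8  112.3] tool d [-0.1 -0.8 -0.4]
0.45 world [ 475.6 -190.6  108.9] tool d [-0.1  1.   3. ]
0.42 world [ 476.  -193.2  103.8] tool d [-0.1  3.6  8.1]
0.395 world [ 476.3 -195.2   99.4] tool d [-0.1  5.6 12.5]
0.38 world [ 476.5 -196.3   96.8] tool d [-0.1  6.8 15.1]
```

Request:
inch_along(offsets={"tx":[0,0,0,0,0],"ty":[1.5,2.5,3.5,4,4],"tz":[3,6,8,9.5,9.5],"rx":[0,0,0,0,0],"ry":[0,0,0,0,0],"rz":[0,0,0,0,0],"aperture":[5,5,5,5,5]})

```text
clock: 22.72
position: [476.3, -194.0, 102.9]
eef_rot: [[0.987, 0.163, 0.001], [0.163, -0.987, -0.001], [0.001, 0.001, -1.0]]
ft_force: [5.1, -5.3, 2.4]
gripper_width: 9.3
finger_force: 15.0
```

Request:
inch_along(offsets={"tx":[0,0,0],"ty":[0.4,0.8,0.8],"tz":[1,2,2],"rx":[0,0,0],"ry":[0,0,0],"rz":[0,0,0],"aperture":[5,5,5]})

```text
clock: 23.1
position: [476.4, -194.6, 101.4]
eef_rot: [[0.987, 0.163, 0.001], [0.163, -0.987, -0.001], [0.001, 0.001, -1.0]]
ft_force: [2.6, -3.3, 7.6]
gripper_width: 9.0
finger_force: 15.0
```

Request:
inch_along(offsets={"tx":[0,0,0],"ty":[0.3,0.6,0.6],"tz":[0.7,1.5,1.5],"rx":[0,0,0],"ry":[0,0,0],"rz":[0,0,0],"aperture":[5,5,5]})

```text
clock: 23.48
position: [476.5, -194.7, 100.9]
eef_rot: [[0.987, 0.163, 0.001], [0.163, -0.987, -0.001], [0.0, 0.001, -1.0]]
ft_force: [-3.1, -0.1, 19.6]
gripper_width: 9.4
finger_force: 15.0
```

Contact: the force rises and the motion stops, so the leaf is resting on the block. I'll relieve the load, release and retreat.

Request:
inch_along(offsets={"tx":[0,0],"ty":[-0.5,-0.5],"tz":[-1.8,-1.8],"rx":[0,0],"ry":[0,0],"rz":[0,0],"aperture":[5,5]})

```text
clock: 23.72
position: [476.4, -194.5, 101.5]
eef_rot: [[0.987, 0.163, 0.001], [0.163, -0.987, -0.001], [0.001, 0.001, -1.0]]
ft_force: [3.2, -3.6, 4.6]
gripper_width: 9.2
finger_force: 15.0
```

Request:
inch_along(offsets={"tx":[0,0,0,0,0,0,0,-60,-120,-150,-150,-150],"ty":[0,0,0,0,0,0,40,90,140,190,190,190],"tz":[0,0,0,-20,-60,-110,-140,-150,-150,-150,-150,-150],"rx":[0,0,0,0,0,0,0,0,0,0,0,0],"ry":[0,0,0,0,0,0,0,0,0,0,0,0],"rz":[0,0,0,0,0,0,0,0,0,0,0,0],"aperture":[24,24,24,24,24,24,24,24,24,24,24,24]})

```text
clock: 25.22
position: [357.3, -407.5, 250.7]
eef_rot: [[0.987, 0.159, -0.001], [0.159, -0.987, 0.001], [-0.001, -0.001, -1.0]]
ft_force: [0.7, 1.2, -0.3]
gripper_width: 23.9
finger_force: 0.0
```

Run:
```python
from d import *
import cv2
s=eyes.read_camera("side");t=eyes.read_camera("top"); cv2.imwrite("pics/f_s.png",s);cv2.imwrite("pics/f_t.png",t)
# leaf angle: match predicted steel bar / leaf edge: grey-leaf mask extents in each view vs angle
for n,I in(("side",s),("top",t)):
    sat=cv2.cvtColor(I,cv2.COLOR_BGR2HSV)[...,1]
    best=[]
    for th in np.arange(.30,.50,.01):
        c,q=np.cos(th),np.sin(th); L=lambda a,y,h:T(p,(105-a*c+h*q,y,32+a*q+h*c))
        P=np.array([proj(n,L(a,y,12)) for a,y in((20,-93),(150,-93),(150,93),(20,93))])
        e=lambda a:np.mean([float(cv2.getRectSubPix(sat,(1,1),tuple(map(float,proj(n,L(a,y,12)))))[0,0]) for y in np.linspace(-80,80,60)])
        best.append((e(154)-e(146),round(th,2)))
    print(n,sorted(best)[-4:])
```

```text
side [(np.float64(42.766666666666666), np.float64(0.38)), (np.float64(42.766666666666666), np.float64(0.41)), (np.float64(44.18333333333333), np.float64(0.39)), (np.float64(44.24999999999999), np.float64(0.4))]
top [(np.float64(74.93333333333332), np.float64(0.36)), (np.float64(75.9), np.float64(0.39)), (np.float64(77.68333333333332), np.float64(0.37)), (np.float64(78.14999999999999), np.float64(0.38))]
```

The leaf reads about 0.39 rad, against about 0.40 expected on the block at the tape. The robot is clear, so I'll hand it in.

```bash
python3 -c "
from station import env, eyes
print(env.sign_off())"
```

```text
the job is handed in; nothing more can be done
None
```

The job is handed in at about 25 s: I folded the leaf up until it stood by itself, slid the block's nose to within about 1.5 mm of the red tape (slightly past its centre, by the last side-view measurement), and lowered the leaf under grip onto the block, where it reads about 0.39 rad against 0.40 expected.

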